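# Sweep the loose wheels off the repair board into the parts tray

### The arm

A 6-joint arm with a two-finger parallel gripper is mounted at the origin on the work surface. World frame = base frame: x ahead of the robot, y to its left, z up, the work surface at z = 0. Lengths are in m, angles in rad, forces in N, time in s.
With the tool pointing down it reaches from about 0.3 to 1 m from the base axis. Payload 5.1 kg.
Tool frame: the origin (TCP) lies on the front face of the gripper's body, between the roots of the fingers; the fingertips stand 78 mm ahead of it and the grasp point (between the pads) lies 59 mm ahead of it; z points along the fingers, y is the line along which they close (so a half turn about z gives the same grasp; the last joint's range is limited). The gripper opens to 95 mm and grips with 3 to 60 N. Pads are 20 mm wide; open, the fingers measure 119 mm over their backs; the gripper's body (75 mm by 180 mm) begins 59 mm behind the grasp point.
Start: joints at [-1.223, 0.124, 1.65, -0, 1.367, -0.083], TCP at [0.271, -0.591, 0.292] pointing down, gripper open.
Joint ranges: [-2.61, 2.61], [-1.02, 2.33], [0.03, 2.71], [-1.35, 4.49], [0.32, 2.68], [-2.91, 2.91]. Speed limits (rad/s): [2.57, 2.57, 3.14, 3.14, 3.14, 3.14].

### API

Orientations are given as a unit quaternion [w, x, y, z].
In Python, from plant import robot, camera, camera_model gives the robot as it stands.
- The arm moves only by the tool carry_out, never from a script. Its argument "rows" is a list of rows, each an object with "slide": the shift along the tool's x, y, z in cm, a list of three; "yaw": the turn about the tool's z in rad; "jaw": the finger opening in cm, from 0 to 9.51. A call has 1 to 8 rows; each row is the pose to reach, as a shift and turn from the pose commanded when the call began, along the tool's axes at that moment; what a row does not reach only later rows make up. A row lasts 1/8 s, in which the tool goes at most 62.5 mm and 10.7 degrees, less where a joint would pass 70% of its speed; a pose out of reach is approached as far as the arm can. A call with a gripper value outside its range is refused whole. The fingers move at their own pace and stop on an object; the grip force is fixed at half the most. Time passes only in rows, so rows that repeat a pose let the fingers close. It gives the time, the measured TCP pose, the force, the opening and the grip force at its end, in the units of the state.
- robot.state(): the state, without advancing time (a new reading comes with each control period).
- camera(name): name is "scene" or "top" or "wrist"; returns (picture, depth): 400x640x3 uint8, red, green, blue; 400x640 float32, m along the optical axis (not along the pixel's ray), 0 where there is no reading.
- camera_model(name): a dict with "mtx" (3x3 intrinsics, pixels), "R" (3x3) and "t" (3): a world point X has camera coordinates R X + t; the wrist camera has in their place "tool_from_camera" (4x4, takes a point from camera to tool coordinates, whose origin is the TCP and whose axes are the flange's). Camera axes: x right, y down, z forward; pixel columns grow to the right and rows downward; lengths in m; the calibration is good to about 2 mm. A picture is of the moment at which its call begins: read the wrist's pose just before it. camera_model takes no time and is no camera call.
- robot.finish_job(): hands the job in; it is judged then, once.
The state is a dict: "time": time; "joint_positions": joint angles; "joint_velocities": joint speeds; "effort": joint torques, N m; "position": TCP position; "ee_rot": TCP orientation; "ft_force": force on the tool from outside, world axes, zero at the start; "torque": the same for the moment, N m; "gripper_width": finger opening in m; "grip_force": force on a finger pad.
Only numpy, scipy, OpenCV 4.12 (cv2) and the standard library are available. Lean on these libraries where they do the work, as an engineer would, in place of code of your own. Each camera call takes 0.05 s, during which the arm holds its last target. There are 200 camera calls.

### The job

Clear the toy repairer's board: with the fingertips, sweep the four loose bus wheels across the board and off its edge into the steel parts tray that lies against it. Push them, do not pick any up, and leave the rabbit figure, the glue pot, the screwdriver and the file where they are.

Things in the scene. Friction and masses are not known exactly. Their poses are not given: they have to be found in the camera images.
- wheel1: Loose toy-bus wheel, black tyre with a grey hub, lying flat on the board: a disc 36 mm across and 14 mm thick, 30 g. Origin at its centre (7 mm above the board while it lies flat), z along its axle. It slides when pushed from the side, and may land any way up when it drops off the board.
- wheel2: Loose toy-bus wheel, black tyre with a grey hub, lying flat on the board: a disc 36 mm across and 14 mm thick, 30 g. Origin at its centre (7 mm above the board while it lies flat), z along its axle. It slides when pushed from the side, and may land any way up when it drops off the board.
- wheel3: Loose toy-bus wheel, black tyre with a grey hub, lying flat on the board: a disc 36 mm across and 14 mm thick, 30 g. Origin at its centre (7 mm above the board while it lies flat), z along its axle. It slides when pushed from the side, and may land any way up when it drops off the board.
- wheel4: Loose toy-bus wheel, black tyre with a grey hub, lying flat on the board: a disc 36 mm across and 14 mm thick, 30 g. Origin at its centre (7 mm above the board while it lies flat), z along its axle. It slides when pushed from the side, and may land any way up when it drops off the board.
- board: White work board, 340 mm (its x) by 420 mm (its y), fixed. Origin under its centre at bench height; its top is 35 mm above the bench. The tray lies along one of its two short edges (at its y = +210 mm or -210 mm).
- tray: Shallow open steel parts tray, fixed on the bench, touching distance (2 mm) from one short edge of the board, at the left or the right. 260 mm along the board's edge (its x) by 120 mm (its y), walls 3 mm thick, rim 28 mm high (30 mm with its rolled edge), so the rim is 5 mm below the board's top. Origin under its centre at bench height; inner floor 3 mm above it.
- pots: Wooden block of small paint pots along the board's other short edge, fixed: 240 mm (its x) by 70 mm (its y), 60 mm high. Origin under its centre at bench height. Not part of the job.
- figure: Small rabbit figure standing loose on the board among the wheels: round foot 35 mm across, about 70 mm tall with its ears, 60 g. Origin at the centre of its underside. Leave it alone.
- glue: Small clear glue pot with a white lid standing loose on the board among the wheels: 41 mm across, 49 mm tall, 90 g. Origin at the centre of its underside. Leave it alone.
- screwdriver: Screwdriver lying on the board along its near long edge (the board's -x side), 160 mm long, red handle 26 mm thick. Its own x runs along its length, handle towards -x; origin at the middle of its length, at its underside. Leave it alone.
- file: Hand file lying on the board along its far long edge (the board's +x side), 160 mm long, black handle up to 13 mm thick, flat dark blade 10 mm wide. Its own x runs along its length, handle towards -x; origin at the middle of its length, at its underside. Leave it alone.

How it is judged:
By the outcome, as a careful person would: the job done as asked, in the order asked, and still so for the second after the job is handed in, with the robot touching nothing.
It also fails if it takes over 64 s, if anything falls off the work surface, if the arm or the gripper's body presses on something with over 40 N, if the wrist force passes 120 N, or if a joint passes its speed limit or range.

## Working session

There is one attempt and no reset: what is moved stays moved. The work goes in short steps, Python scripts to look and compute and a tool call to move; the robot and the scene stay as the last step left them, time stands still between calls to the robot, and variables do not carry over. Pictures are saved under pics/ and viewed, at most 10 in all, crops included, and the job is handed in when it is done.

Besides the shell and the picture viewer there is one more tool, called after ">>>" as name([rows], argument=value, ...), one row to a line, values as JSON. carry_out: Moves the arm, as the interface text tells. Its arguments: {"type":"object","properties":{"rows":{"type":"array","items":{"type":"object","properties":{"slide":{"type":"array","items":{"type":"number"}},"yaw":{"type":"number"},"jaw":{"type":"number"}}}}},"required":["rows"]}

```bash
mkdir -p pics; ls; cat > h.py <<'E'
import numpy as np, cv2
from plant import robot, camera, camera_model
def world(name,depth):
    m=camera_model(name);K=np.array(m['mtx']);R=np.array(m['R']);t=np.array(m['t'])
    v,u=np.mgrid[0:400,0:640]
    c=np.stack([(u-K[0,2])/K[0,0]*depth,(v-K[1,2])/K[1,1]*depth,depth],-1)
    return (c-t)@R
E
python3 - <<'E'
from h import *
p,d=camera('top');cv2.imwrite('pics/a.png',p[:,:,::-1]);np.save('a.npy',d);np.save('p.npy',p)
p2,d2=camera('scene');cv2.imwrite('pics/b.png',p2[:,:,::-1])
s=robot.state();print(s['time'],s['position'],s['ee_rot'],s['gripper_width'])
W=world('top',d)
for v in range(20,400,60): print([tuple(np.round(W[v,u],3)) for u in range(20,640,120)])
E
```

```text
pics
0.1 [ 0.27125155 -0.59021151  0.29110707] [-9.50203563e-04  9.76892801e-01  2.13727713e-01 -1.33071609e-04] 0.09511527113682947
[(np.float64(1.172), np.float64(1.022), np.float64(-0.334)), (np.float64(1.47), np.float64(0.845), np.float64(-0.752)), (np.float64(0.899), np.float64(0.151), np.float64(0.117)), (np.float64(1.52), np.float64(-0.268), np.float64(-0.754)), (np.float64(1.541), np.float64(-0.846), np.float64(-0.747)), (np.float64(0.406), np.float64(0.03), np.float64(0.836))]
[(np.float64(0.802), np.float64(0.718), np.float64(-0.001)), (np.float64(0.778), np.float64(0.411), np.float64(0.068)), (np.float64(0.822), np.float64(0.164), np.float64(-0.001)), (np.float64(0.833), np.float64(-0.126), np.float64(-0.002)), (np.float64(0.83), np.float64(-0.409), np.float64(0.025)), (np.float64(0.763), np.float64(-0.575), np.float64(0.17))]
[(np.float64(0.656), np.float64(0.693), np.float64(0.004)), (np.float64(0.666), np.float64(0.433), np.float64(-0.005)), (np.float64(0.661), np.float64(0.151), np.float64(0.037)), (np.float64(0.669), np.float64(-0.117), np.float64(0.037)), (np.float64
[... 832 characters left out ...]
.265), np.float64(0.64), np.float64(0.0)), (np.float64(0.267), np.float64(0.394), np.float64(-0.003)), (np.float64(0.27), np.float64(0.139), np.float64(0.002)), (np.float64(0.273), np.float64(-0.121), np.float64(0.003)), (np.float64(0.274), np.float64(-0.389), np.float64(-0.001)), (np.float64(0.277), np.float64(-0.664), np.float64(-0.001))]
[(np.float64(0.147), np.float64(0.625), np.float64(-0.002)), (np.float64(0.148), np.float64(0.382), np.float64(0.0)), (np.float64(0.148), np.float64(0.134), np.float64(-0.002)), (np.float64(0.149), np.float64(-0.121), np.float64(-0.001)), (np.float64(0.15), np.float64(-0.381), np.float64(0.001)), (np.float64(0.151), np.float64(-0.647), np.float64(0.002))]
```

View pics/a.png

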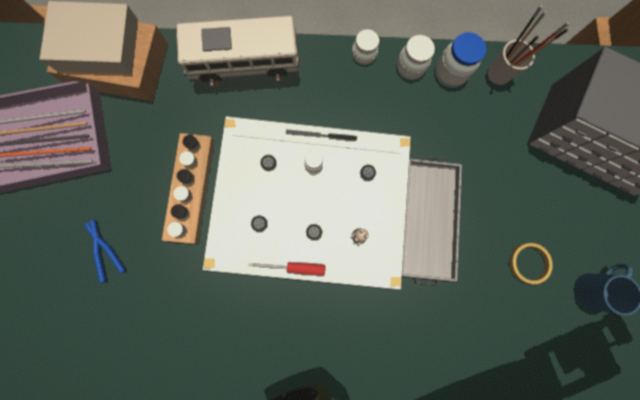

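The top view shows wheels at about (268,162), (368,172), (259,223) and (314,232). The glue pot is at (314,164), the rabbit at (360,236), and the tray is to the right (world −y). Next I'll measure these positions.

```bash
cat >> h.py <<'E'
def on_plane(name,u,v,z):
    m=camera_model(name);K=np.array(m['mtx']);R=np.array(m['R']);t=np.array(m['t'])
    r=R.T@np.linalg.solve(K,[u,v,1]);c=-R.T@t
    return c+r*(z-c[2])/r[2]
def wheels(p,d):
    W=world('top',d); g=p.max(2)
    m=((g<110)&(W[:,:,2]>.038)&(W[:,:,2]<.060)).astype(np.uint8)
    n,l,s,c=cv2.connectedComponentsWithStats(m)
    return [(c[i].round(1),s[i,4],on_plane('top',*c[i],.047)[:2].round(4)) for i in range(1,n) if s[i,4]>60]
E
python3 - <<'E'
from h import *
p=np.load('p.npy');d=np.load('a.npy')
for w in wheels(p,d): print(w)
W=world('top',d)
for n,(u,v) in dict(w1=(268,162),w2=(368,172),w3=(259,223),w4=(314,232)).items(): print(n,on_plane('top',u,v,.049).round(4),W[v,u].round(3))
for n,(u0,u1,v0,v1) in dict(glue=(300,328,148,180),fig=(345,375,222,250),screw=(245,330,255,280),file=(280,360,125,145)).items():
    P=W[v0:v1,u0:u1].reshape(-1,3);P=P[(P[:,2]>.042)&(P[:,2]<.13)];print(n,P.min(0).round(3),P.max(0).round(3),np.median(P,0).round(3))
for n,(u,v) in dict(tl=(226,118),tr=(411,136),bl=(204,269),br=(402,289)).items(): print(n,on_plane('top',u,v,.035).round(4))
for n,(u,v) in dict(tl=(411,159),tr=(461,163),bl=(404,277),br=(457,280)).items(): print('tray',n,on_plane('top',u,v,.03).round(4))
E
```

```text
(array([122.7,  72.5]), np.int32(704), array([0.805 , 0.4605]))
(array([450.6,  72.1]), np.int32(205), array([ 0.8337, -0.2815]))
(array([502.1,  70.4]), np.int32(151), array([ 0.8425, -0.4036]))
(array([243.3,  74.2]), np.int32(417), array([0.8108, 0.1942]))
(array([575.2, 140.2]), np.int32(695), array([ 0.6779, -0.5635]))
(array([30.1, 92.1]), np.int32(100), array([0.7519, 0.6536]))
(array([303.3, 133. ]), np.int32(79), array([0.6767, 0.0552]))
(array([190.7, 142.7]), np.int32(144), array([0.6474, 0.2994]))
(array([341.7, 136.7]), np.int32(117), array([ 0.6706, -0.03  ]))
(array([268.3, 163. ]), np.int32(113), array([0.6063, 0.1297]))
(array([367.2, 172.9]), np.int32(120), array([ 0.5896, -0.0869]))
(array([185.6, 176.4]), np.int32(141), array([0.5721, 0.3047]))
(array([179.7, 211.7]), np.int32(135), array([0.4958, 0.3111]))
(array([259.2, 223.4]), np.int32(110), array([0.4742, 0.1435]))
(array([314. , 232.3]), np.int32(99), array([0.4576, 0.027 ]))
(array([592.8, 291. ]), np.int32(283), array([ 0.3433, -0.5709]))
(array([620.7, 294.7]), np.int32(265), array([ 0.3363, -0.6317]))
w1 [0.608  0.1301 0.049 ] [0.608 0.13  0.05 ]
w2 [ 0.5912 -0.0883  0.049 ] [ 0.591 -0.088  0.049]
w3 [0.4749 0.1436 0.049 ] [0.475 0.144 0.047]
w4 [0.4581 0.027  0.049 ] [0.458 0.027 0.049]
glue [0.588 0.013 0.043] [0.625 0.052 0.087] [0.603 0.032 0.083]
fig [ 0.434 -0.083  0.042] [ 0.468 -0.051  0.106] [ 0.451 -0.066  0.085]
screw [0.369 0.003 0.045] [0.395 0.162 0.063] [0.384 0.052 0.057]
file [ 0.665 -0.062  0.042] [0.685 0.094 0.05 ] [ 0.673 -0.026  0.045]
tl [0.7106 0.2297 0.035 ]
tr [ 0.6809 -0.1889  0.035 ]
bl [0.3774 0.2558 0.035 ]
br [ 0.3416 -0.1626  0.035 ]
tray tl [ 0.6283 -0.1891  0.03  ]
tray tr [ 0.622  -0.3038  0.03  ]
tray bl [ 0.3664 -0.1685  0.03  ]
tray br [ 0.3616 -0.2839  0.03  ]
```

View pics/b.png

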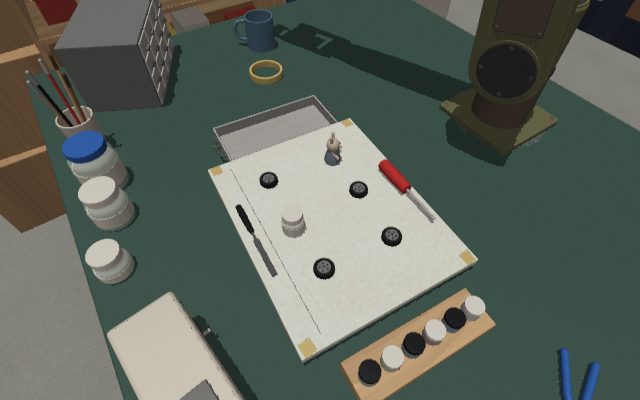

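```bash
cat >> h.py <<'E'
A=0.078
C=np.array([np.cos(A),-np.sin(A)]);S=np.array([-np.sin(A),-np.cos(A)])  # across board (far +), along board towards tray
def cs(xy): return np.round([C@np.asarray(xy)[:2],S@np.asarray(xy)[:2]],4)
E
echo
```

>>> carry_out([
  {"slide":[6,-4,0.5],"yaw":-0.18,"jaw":2.6},
  {"slide":[11,-7.5,2],"yaw":-0.36,"jaw":2.6},
  {"slide":[16.2,-11,3],"yaw":-0.54,"jaw":2.6},
  {"slide":[21,-14.5,4],"yaw":-0.72,"jaw":2.6},
  {"slide":[26,-18,5],"yaw":-0.9,"jaw":2.6},
  {"slide":[31,-21.4,6],"yaw":-1.062,"jaw":2.6},
  {"slide":[36,-25,7],"yaw":-1.062,"jaw":2.6},
  {"slide":[41,-28.3,7.1],"yaw":-1.062,"jaw":2.6},
])

```text
time: 1.1
position: [0.5236, -0.1636, 0.2201]
ee_rot: [-0.001, 0.734, 0.679, -0.0]
ft_force: [0.7, 0.3, -0.2]
gripper_width: 0.0267
grip_force: 0.0
```

```bash
cat > st.py <<'E'
from h import *
from scipy.spatial.transform import Rotation as Ro
s=robot.state();q=s['ee_rot'];m=Ro.from_quat([q[1],q[2],q[3],q[0]]).as_matrix()
print(s['time'],'cs',cs(s['position']),'z',s['position'][2],'x-axis',cs(m[:2,0]),'down',m[:,2].round(3),s['ft_force'].round(1) if hasattr(s['ft_force'],'round') else s['ft_force'],s['gripper_width'])
E
python3 st.py
```

```text
1.1 cs [0.5348 0.1223] z 0.22007763877707504 x-axis [ 1.e-04 -1.e+00] down [-0.002  0.001 -1.   ] [ 0.7  0.3 -0.2] 0.02669857145348285
```

>>> carry_out([
  {"slide":[5,2.6,0],"yaw":0,"jaw":2.6},
  {"slide":[9.5,5,0],"yaw":0,"jaw":2.6},
  {"slide":[11.5,6,3],"yaw":0,"jaw":2.6},
  {"slide":[11.5,6,8],"yaw":0,"jaw":2.6},
  {"slide":[11.5,6,10],"yaw":0,"jaw":2.6},
  {"slide":[11.2,6,10],"yaw":0,"jaw":2.6},
  {"slide":[10,6,10],"yaw":0,"jaw":2.6},
])

```text
time: 1.98
position: [0.5923, -0.0715, 0.1233]
ee_rot: [0.001, 0.734, 0.679, 0.001]
ft_force: [0.4, 0.4, 0.2]
gripper_width: 0.026
grip_force: 0.1
```

```bash
python3 st.py; python3 - <<'E'
from h import *
p,d=camera('scene');cv2.imwrite('pics/c.png',cv2.resize(p[100:300,180:480,::-1],None,fx=2.5,fy=2.5))
E
```

```text
1.975 cs [0.5961 0.0251] z 0.12330507305838215 x-axis [-2.e-04 -1.e+00] down [ 0.003 -0.001 -1.   ] [0.4 0.4 0.2] 0.02596952685709545
```

View pics/c.png

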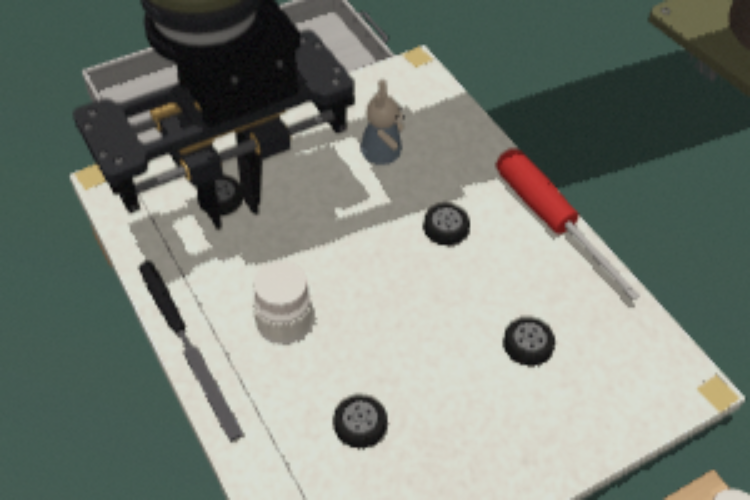

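Wheel 2, at (220,195) in the crop, sits between the fingertips as planned, so I'll push it off.

>>> carry_out([
  {"slide":[-1.8,0,0],"yaw":0,"jaw":2.6},
  {"slide":[-3.6,0,0],"yaw":0,"jaw":2.6},
  {"slide":[-5.4,0,0],"yaw":0,"jaw":2.6},
  {"slide":[-7.2,0,0],"yaw":0,"jaw":2.6},
  {"slide":[-9,0,0],"yaw":0,"jaw":2.6},
  {"slide":[-10.8,0,0],"yaw":0,"jaw":2.6},
  {"slide":[-12.6,0,0],"yaw":0,"jaw":2.6},
  {"slide":[-12.6,0,-3],"yaw":0,"jaw":2.6},
])

```text
time: 3.02
position: [0.5794, -0.1974, 0.1486]
ee_rot: [-0.003, 0.735, 0.678, -0.001]
ft_force: [0.4, -0.2, 0.7]
gripper_width: 0.0261
grip_force: 0.0
```

```bash
python3 st.py; python3 - <<'E'
from h import *
p,d=camera('scene');cv2.imwrite('pics/d.png',cv2.resize(p[70:290,180:480,::-1],None,fx=2.5,fy=2.5))
E
```

```text
3.025 cs [0.5931 0.1516] z 0.14858545862315292 x-axis [ 0.0016 -1.    ] down [-0.006  0.002 -1.   ] [ 0.4 -0.2  0.7] 0.026109881421341175
```

View pics/d.png

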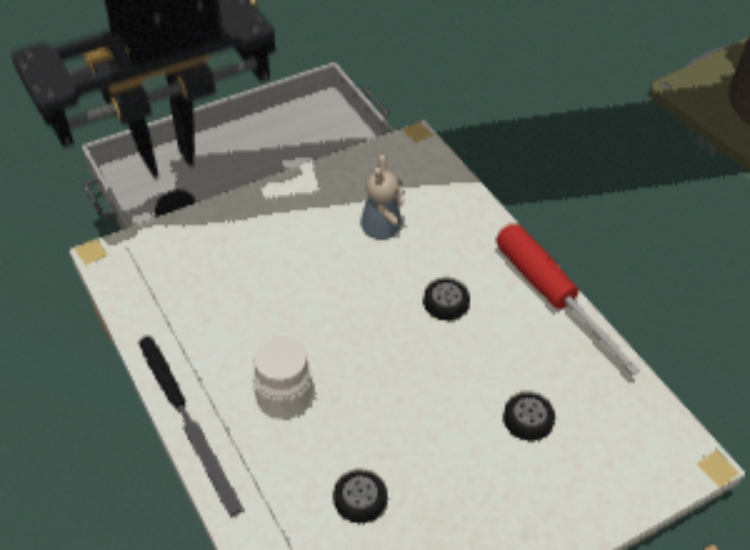

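Wheel 2 is in the tray at (175,200) and nothing else has moved. Next is wheel 4: I'll yaw the gripper 30° so the cradle steers around the rabbit.

>>> carry_out([
  {"slide":[2,-1,-5.5],"yaw":0,"jaw":2.6},
  {"slide":[7.2,-4.5,-5.5],"yaw":0,"jaw":2.6},
  {"slide":[12.4,-8,-5.5],"yaw":-0.17,"jaw":2.6},
  {"slide":[17.6,-11.5,-5.5],"yaw":-0.34,"jaw":2.6},
  {"slide":[22,-14.5,-4],"yaw":-0.524,"jaw":2.6},
  {"slide":[23.9,-15.7,-2],"yaw":-0.524,"jaw":2.6},
  {"slide":[23.9,-15.7,1.5],"yaw":-0.524,"jaw":2.6},
  {"slide":[23.9,-15.7,2.9],"yaw":-0.524,"jaw":2.6},
])

```text
time: 4.08
position: [0.4423, 0.0543, 0.1204]
ee_rot: [-0.001, 0.533, 0.846, -0.001]
ft_force: [-0.2, 0.3, 0.4]
gripper_width: 0.0259
grip_force: 0.0
```

```bash
python3 st.py; python3 - <<'E'
from h import *
for n,w in dict(w1=(.607,.130),w2=(.590,-.088),w3=(.4745,.1437),w4=(.458,.027)).items(): print(n,cs(w))
E
```

```text
4.075 cs [ 0.4368 -0.0886] z 0.12044532084203398 x-axis [-0.5011 -0.8654] down [-0.003 -0.    -1.   ] [-0.2  0.3  0.4] 0.02587138823888472
w1 [ 0.595  -0.1769]
w2 [0.5951 0.0418]
w3 [ 0.4619 -0.1802]
w4 [ 0.4545 -0.0626]
```

>>> carry_out([
  {"slide":[-1.2,0,0],"yaw":0,"jaw":2.6},
  {"slide":[-2.9,0.6,0],"yaw":0,"jaw":2.6},
  {"slide":[-4.6,1.2,0],"yaw":0,"jaw":2.6},
  {"slide":[-6.4,1.9,0],"yaw":0,"jaw":2.6},
  {"slide":[-8.2,2.6,0],"yaw":0,"jaw":2.6},
  {"slide":[-10,3.2,0],"yaw":0,"jaw":2.6},
  {"slide":[-11.8,2.9,0],"yaw":0.17,"jaw":2.6},
  {"slide":[-13.6,2.3,0],"yaw":0.34,"jaw":2.6},
])

```text
time: 5.08
position: [0.5238, -0.0596, 0.1224]
ee_rot: [0.0, 0.671, 0.742, 0.0]
ft_force: [-0.5, -0.7, 0.5]
gripper_width: 0.0258
grip_force: 0.2
```

```bash
python3 st.py; python3 - <<'E'
from h import *
p,d=camera('scene');cv2.imwrite('pics/e.png',cv2.resize(p[70:290,180:480,::-1],None,fx=2.5,fy=2.5))
E
```

```text
5.075 cs [0.5268 0.0186] z 0.12235368294398291 x-axis [-0.1778 -0.9841] down [ 0.  0. -1.] [-0.5 -0.7  0.5] 0.025750380504989106
```

View pics/e.png

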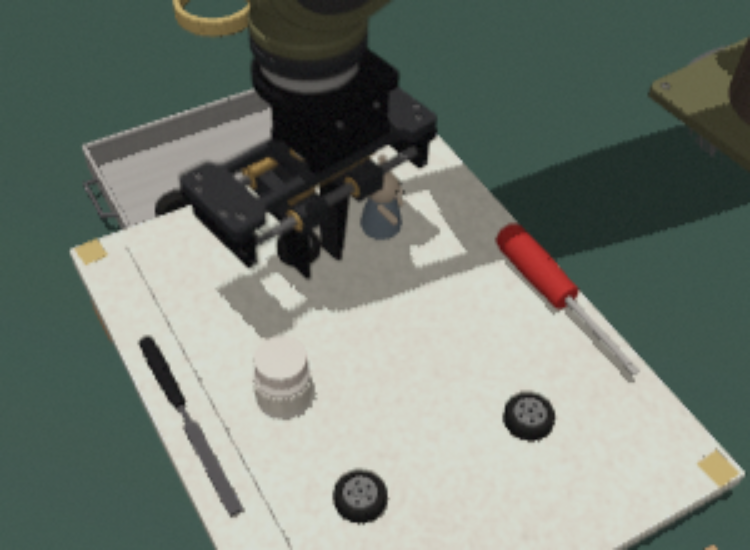

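>>> carry_out([
  {"slide":[-1.8,-0.3,0],"yaw":0.184,"jaw":2.6},
  {"slide":[-3.5,-0.7,0],"yaw":0.184,"jaw":2.6},
  {"slide":[-5.3,-1,0],"yaw":0.184,"jaw":2.6},
  {"slide":[-6.9,-2.2,0],"yaw":0.184,"jaw":2.6},
  {"slide":[-8.5,-3.6,0],"yaw":0.184,"jaw":2.6},
  {"slide":[-10,-5,0],"yaw":0.184,"jaw":2.6},
  {"slide":[-11.6,-6.4,0],"yaw":0.184,"jaw":2.6},
  {"slide":[-12.2,-6.9,0],"yaw":0.184,"jaw":2.6},
])

```text
time: 6.12
position: [0.4662, -0.1882, 0.1223]
ee_rot: [-0.0, 0.734, 0.679, -0.0]
ft_force: [-0.4, 0.3, -0.5]
gripper_width: 0.0263
grip_force: 0.0
```

```bash
python3 st.py; python3 - <<'E'
from h import *
p,d=camera('scene');cv2.imwrite('pics/f.png',cv2.resize(p[70:290,180:480,::-1],None,fx=2.5,fy=2.5))
E
```

```text
6.125 cs [0.4794 0.1513] z 0.12229662933456263 x-axis [ 6.e-04 -1.e+00] down [-0.  0. -1.] [-0.4  0.3 -0.5] 0.026280516757525255
```

View pics/f.png

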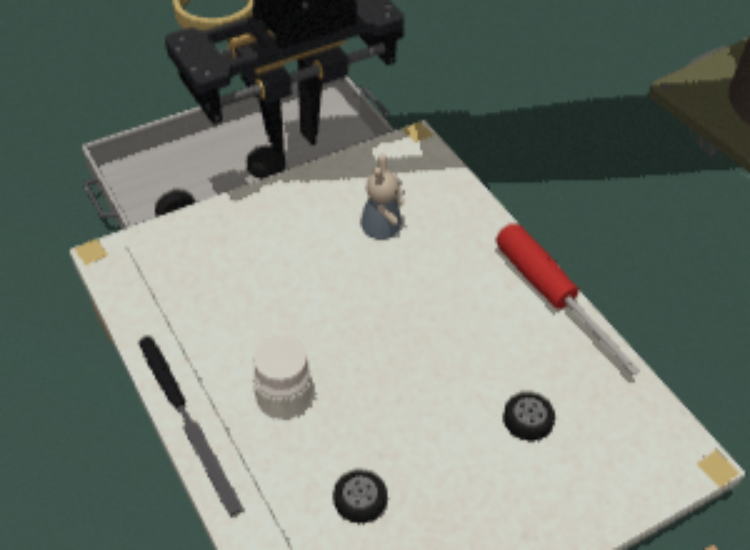

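Wheel 4 is in the tray at (265,160) and the rabbit is untouched. Moving behind wheel 3.

>>> carry_out([
  {"slide":[0,1,-5],"yaw":0,"jaw":2.6},
  {"slide":[4,2,-9],"yaw":0,"jaw":2.6},
  {"slide":[10,2,-9],"yaw":0,"jaw":2.6},
  {"slide":[16,2,-9],"yaw":0,"jaw":2.6},
  {"slide":[22,1,-9],"yaw":0,"jaw":2.6},
  {"slide":[28,0,-9],"yaw":0,"jaw":2.6},
  {"slide":[33.5,-1.5,-8],"yaw":0,"jaw":2.6},
  {"slide":[36.3,-1.8,-4],"yaw":0,"jaw":2.6},
])

```text
time: 7.18
position: [0.4787, 0.1795, 0.1649]
ee_rot: [0.001, 0.733, 0.68, 0.003]
ft_force: [0.4, 0.0, 0.2]
gripper_width: 0.0261
grip_force: 0.0
```

```bash
python3 st.py; python3 - <<'E'
from h import *
p,d=camera('top')
for w in wheels(p,d):
    c=cs(w[2])
    if .37<c[0]<.7 and -.25<c[1]<.26: print(w,c)
E
```

```text
7.175 cs [ 0.4632 -0.2162] z 0.16489821552195966 x-axis [-0.004 -1.   ] down [ 0.007  0.002 -1.   ] [0.4 0.  0.2] 0.026119915191703313
(array([302. , 132.9]), np.int32(62), array([0.6767, 0.0581])) [ 0.6701 -0.1107]
(array([341.9, 136.7]), np.int32(108), array([ 0.6705, -0.0304])) [ 0.6708 -0.0219]
(array([268.4, 163.3]), np.int32(95), array([0.6055, 0.1293])) [ 0.5936 -0.1761]
(array([258.7, 223.4]), np.int32(217), array([0.4742, 0.1444])) [ 0.4615 -0.1809]
```

>>> carry_out([
  {"slide":[0,0,2.5],"yaw":0,"jaw":2.6},
  {"slide":[0,0,4],"yaw":0,"jaw":2.6},
  {"slide":[-1.5,0,4],"yaw":0,"jaw":2.6},
  {"slide":[-3.3,0.4,4],"yaw":0,"jaw":2.6},
  {"slide":[-5.1,1.1,4],"yaw":0,"jaw":2.6},
  {"slide":[-6.9,1.8,4],"yaw":0,"jaw":2.6},
  {"slide":[-8.7,2.6,4],"yaw":0,"jaw":2.6},
  {"slide":[-10.5,3.4,4],"yaw":0,"jaw":2.6},
])

```text
time: 8.22
position: [0.5042, 0.0667, 0.1237]
ee_rot: [0.001, 0.735, 0.679, 0.001]
ft_force: [0.7, 0.0, 0.4]
gripper_width: 0.0258
grip_force: 0.1
```

>>> carry_out([
  {"slide":[-1.8,0.7,0],"yaw":0,"jaw":2.6},
  {"slide":[-3.6,1.4,0],"yaw":0,"jaw":2.6},
  {"slide":[-5.4,2.1,0],"yaw":0,"jaw":2.6},
  {"slide":[-7.2,2.7,0],"yaw":0,"jaw":2.6},
  {"slide":[-9,2.8,0],"yaw":0,"jaw":2.6},
  {"slide":[-10.8,2.8,0],"yaw":0,"jaw":2.6},
  {"slide":[-12.6,2.8,0],"yaw":0,"jaw":2.6},
  {"slide":[-14.4,2.8,0],"yaw":0,"jaw":2.6},
])

```text
time: 9.22
position: [0.5197, -0.0781, 0.1223]
ee_rot: [-0.0, 0.734, 0.679, -0.0]
ft_force: [-0.4, -0.1, 0.1]
gripper_width: 0.026
grip_force: 0.2
```

```bash
python3 st.py; python3 - <<'E'
from h import *
p,d=camera('scene');cv2.imwrite('pics/g.png',cv2.resize(p[70:290,180:480,::-1],None,fx=2.5,fy=2.5))
E
```

```text
9.225 cs [0.5242 0.0374] z 0.12233971572663643 x-axis [-1.e-04 -1.e+00] down [-0. -0. -1.] [-0.4 -0.1  0.1] 0.026032226354402756
```

View pics/g.png

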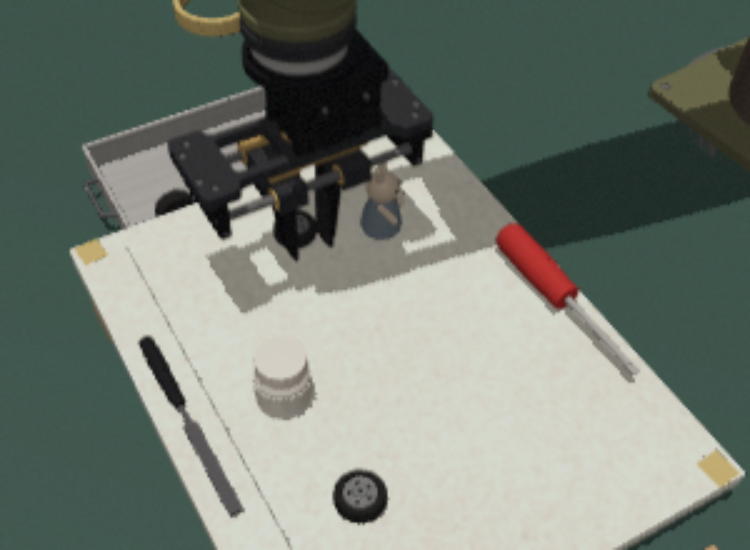

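Wheel 3 is cradled at (300,225), past the rabbit. Pushing it off now.

>>> carry_out([
  {"slide":[-1.8,0.4,0],"yaw":0,"jaw":2.6},
  {"slide":[-3.6,0.8,0],"yaw":0,"jaw":2.6},
  {"slide":[-5.4,1.3,0],"yaw":0,"jaw":2.6},
  {"slide":[-7.2,1.8,0],"yaw":0,"jaw":2.6},
  {"slide":[-9,2.3,0],"yaw":0,"jaw":2.6},
  {"slide":[-10.8,2.3,0],"yaw":0,"jaw":2.6},
  {"slide":[-11.4,2.3,0],"yaw":0,"jaw":2.6},
  {"slide":[-11.4,2.3,-4],"yaw":0,"jaw":2.6},
])

```text
time: 10.28
position: [0.5315, -0.192, 0.1588]
ee_rot: [-0.004, 0.734, 0.679, -0.002]
ft_force: [-0.1, -0.0, 0.0]
gripper_width: 0.0262
grip_force: 0.0
```

```bash
python3 st.py; python3 - <<'E'
from h import *
p,d=camera('scene');cv2.imwrite('pics/i.png',cv2.resize(p[70:290,180:480,::-1],None,fx=2.5,fy=2.5))
E
```

```text
10.275 cs [0.5448 0.15  ] z 0.15884838890816416 x-axis [ 8.e-04 -1.e+00] down [-0.008  0.004 -1.   ] [-0.1 -0.   0. ] 0.026172346424896686
```

View pics/i.png

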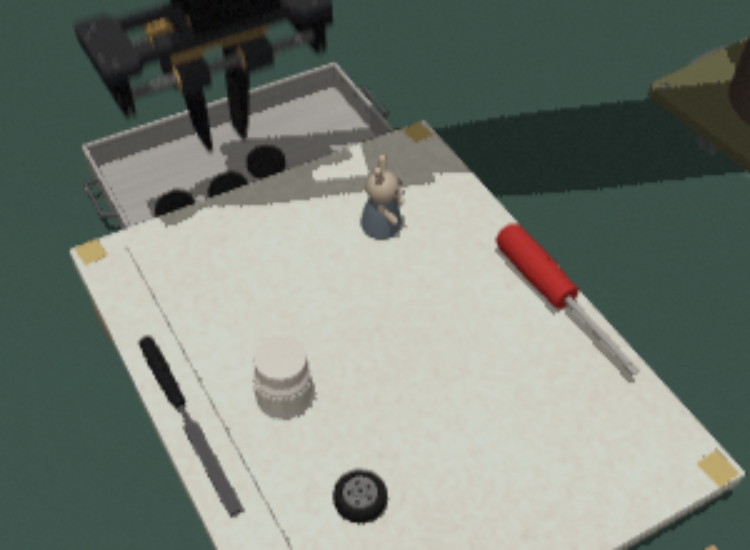

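Three wheels are in the tray, at (175,205), (228,185) and (265,160), and the tools and rabbit are unmoved. Now wheel 1, with the gripper yawed the other way to pass the glue pot.

>>> carry_out([
  {"slide":[3,0.5,-5],"yaw":0,"jaw":2.6},
  {"slide":[9,1.5,-5],"yaw":0,"jaw":2.6},
  {"slide":[15,2.5,-5],"yaw":0,"jaw":2.6},
  {"slide":[21,3.5,-5],"yaw":0.17,"jaw":2.6},
  {"slide":[27,4.5,-5],"yaw":0.34,"jaw":2.6},
  {"slide":[32.5,5.7,-4],"yaw":0.524,"jaw":2.6},
  {"slide":[35.3,6.4,-1],"yaw":0.524,"jaw":2.6},
  {"slide":[35.3,6.4,2],"yaw":0.524,"jaw":2.6},
])

```text
time: 11.32
position: [0.6258, 0.1571, 0.1421]
ee_rot: [0.0, 0.884, 0.467, 0.001]
ft_force: [-0.3, -0.1, -0.7]
gripper_width: 0.0259
grip_force: 0.0
```

```bash
python3 st.py
```

```text
11.325 cs [ 0.6116 -0.2054] z 0.14208379697898715 x-axis [ 0.4972 -0.8677] down [ 0.002  0.001 -1.   ] [-0.3 -0.1 -0.7] 0.025918252350610953
```

>>> carry_out([
  {"slide":[0,0,2],"yaw":0,"jaw":2.6},
  {"slide":[-1.2,0,2],"yaw":0,"jaw":2.6},
  {"slide":[-2.9,-0.5,2],"yaw":0,"jaw":2.6},
  {"slide":[-4.6,-1.2,2],"yaw":0,"jaw":2.6},
  {"slide":[-6.3,-1.8,2],"yaw":0,"jaw":2.6},
  {"slide":[-8,-2.3,2],"yaw":0,"jaw":2.6},
  {"slide":[-9.8,-2.4,2],"yaw":0,"jaw":2.6},
  {"slide":[-11.6,-2.2,2],"yaw":0,"jaw":2.6},
])

```text
time: 12.32
position: [0.5412, 0.0703, 0.123]
ee_rot: [0.0, 0.885, 0.466, 0.001]
ft_force: [-0.8, 1.2, 0.2]
gripper_width: 0.026
grip_force: 0.4
```

```bash
python3 st.py; python3 - <<'E'
from h import *
p,d=camera('scene');cv2.imwrite('pics/j.png',cv2.resize(p[70:290,180:480,::-1],None,fx=2.5,fy=2.5))
E
```

```text
12.325 cs [ 0.534  -0.1122] z 0.12302163925850787 x-axis [ 0.5004 -0.8658] down [ 0.001  0.    -1.   ] [-0.8  1.2  0.2] 0.026033394101346675
```

View pics/j.png

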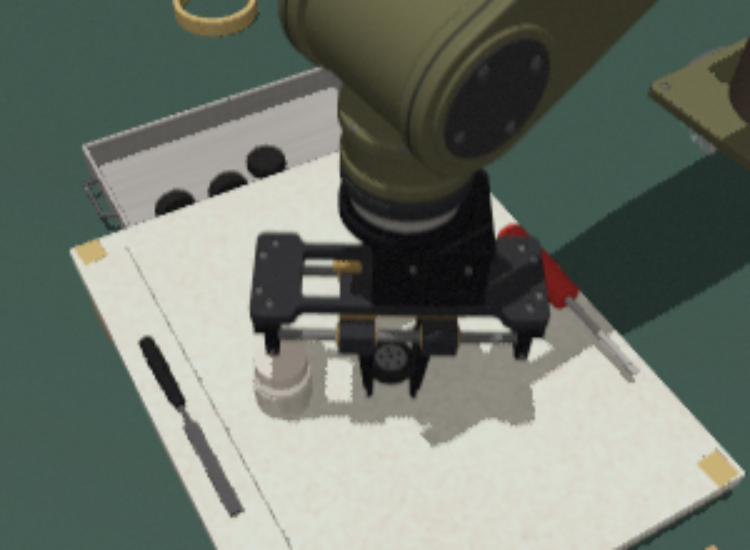

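Wheel 1 is cradled at (390,360) and clear of the glue pot. Next comes the run down the corridor.

>>> carry_out([
  {"slide":[-1.7,1,0],"yaw":0,"jaw":2.6},
  {"slide":[-3.5,2,0],"yaw":0,"jaw":2.6},
  {"slide":[-5.2,3,0],"yaw":0,"jaw":2.6},
  {"slide":[-6.9,4,0],"yaw":0,"jaw":2.6},
  {"slide":[-8.7,5,0],"yaw":0,"jaw":2.6},
  {"slide":[-10.4,5.9,0],"yaw":0,"jaw":2.6},
  {"slide":[-12.2,6.8,0],"yaw":0,"jaw":2.6},
  {"slide":[-14,7.7,0],"yaw":0,"jaw":2.6},
])

```text
time: 13.38
position: [0.5255, -0.089, 0.1224]
ee_rot: [-0.0, 0.885, 0.466, -0.0]
ft_force: [0.3, 0.2, 0.5]
gripper_width: 0.0261
grip_force: 0.2
```

>>> carry_out([
  {"slide":[-1.8,-0.1,0],"yaw":0,"jaw":2.6},
  {"slide":[-3.8,-0.4,0],"yaw":0,"jaw":2.6},
  {"slide":[-5.5,-1,0],"yaw":0,"jaw":2.6},
  {"slide":[-7.3,-1.7,0],"yaw":0,"jaw":2.6},
  {"slide":[-9.1,-2.4,0],"yaw":0,"jaw":2.6},
  {"slide":[-10.9,-2.9,0],"yaw":0,"jaw":2.6},
  {"slide":[-12.6,-3.3,0],"yaw":0,"jaw":2.6},
  {"slide":[-13.8,-3.3,0],"yaw":0,"jaw":2.6},
])

```text
time: 14.38
position: [0.4195, -0.1835, 0.1224]
ee_rot: [0.0, 0.885, 0.465, -0.0]
ft_force: [-0.3, 0.5, 0.3]
gripper_width: 0.0264
grip_force: 0.0
```

>>> carry_out([
  {"slide":[0,0,-3],"yaw":0,"jaw":2.6},
  {"slide":[0,0,-8],"yaw":0,"jaw":2.6},
  {"slide":[-5,0,-12],"yaw":0,"jaw":2.6},
  {"slide":[-11,0,-12],"yaw":0,"jaw":2.6},
  {"slide":[-17,0,-12],"yaw":0,"jaw":2.6},
  {"slide":[-22,0,-12],"yaw":0,"jaw":2.6},
  {"slide":[-22,0,-12],"yaw":0,"jaw":2.6},
])

```text
time: 15.25
position: [0.2939, -0.3664, 0.2426]
ee_rot: [0.0, 0.886, 0.463, -0.0]
ft_force: [0.4, 0.1, 0.4]
gripper_width: 0.0258
grip_force: 0.0
```

```bash
python3 st.py; python3 - <<'E'
from h import *
p,d=camera('scene');cv2.imwrite('pics/k.png',cv2.resize(p[70:290,180:480,::-1],None,fx=2.5,fy=2.5))
p,d=camera('top');cv2.imwrite('pics/l.png',cv2.resize(p[100:300,190:490,::-1],None,fx=2.5,fy=2.5))
W=world('top',d)
for n,(u0,u1,v0,v1) in dict(glue=(300,328,148,180),fig=(345,375,222,250),screw=(245,330,255,280),file=(280,360,125,145)).items():
    P=W[v0:v1,u0:u1].reshape(-1,3);P=P[(P[:,2]>.042)&(P[:,2]<.13)];print(n,P.min(0).round(3),P.max(0).round(3),np.median(P,0).round(3))
E
```

```text
15.25 cs [0.3215 0.3424] z 0.2425804098564983 x-axis [ 0.5049 -0.8632] down [-0. -0. -1.] [0.4 0.1 0.4] 0.025767689217131833
glue [0.588 0.013 0.043] [0.626 0.052 0.087] [0.603 0.032 0.083]
fig [ 0.434 -0.083  0.042] [ 0.469 -0.051  0.107] [ 0.45  -0.066  0.086]
screw [0.369 0.003 0.046] [0.395 0.162 0.063] [0.384 0.052 0.057]
file [ 0.665 -0.062  0.042] [0.686 0.094 0.049] [ 0.673 -0.024  0.045]
```

View pics/l.png

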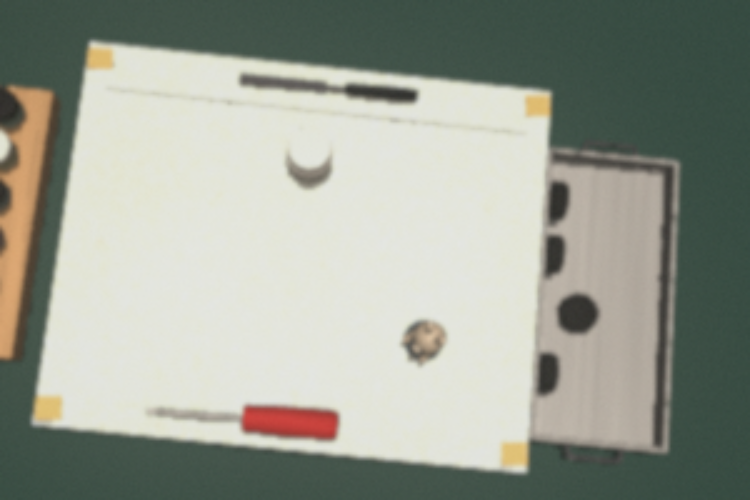

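All four wheels are in the tray, at (558,202), (553,255), (577,314) and (547,373). Three of them are leaning at the board side, so I'll check their heights.

```bash
python3 - <<'E'
from h import *
p,d=camera('top');W=world('top',d);c=W[...,:2]@C;s=W[...,:2]@S
m=((p.max(2)<75)&(W[...,2]>.006)&(c>.39)&(c<.63)&(s>.125)&(s<.245)).astype(np.uint8)
n,l,st,ce=cv2.connectedComponentsWithStats(m)
for i in range(1,n):
    if st[i,4]>15:
        k=l==i;print(ce[i].round(),st[i,4],'c',c[k].min().round(3),c[k].max().round(3),'s',s[k].min().round(3),s[k].max().round(3))
        for a in np.arange(.13,.2,.006):
            q=k&(s>=a)&(s<a+.006)
            if q.any(): print('   s',round(a,3),'z',np.median(W[...,2][q]).round(3),end='')
        print()
E
```

```text
[413. 180.] 81 c 0.578 0.606 s 0.141 0.152
   s 0.136 z 0.03   s 0.142 z 0.036   s 0.148 z 0.037
[411. 201.] 74 c 0.529 0.558 s 0.14 0.151
   s 0.136 z 0.034   s 0.142 z 0.035   s 0.148 z 0.036
[420. 225.] 158 c 0.481 0.51 s 0.158 0.189
   s 0.154 z 0.015   s 0.16 z 0.015   s 0.166 z 0.016   s 0.172 z 0.016   s 0.178 z 0.016   s 0.184 z 0.016
[409. 249.] 85 c 0.423 0.454 s 0.14 0.151
   s 0.136 z 0.03   s 0.142 z 0.036   s 0.148 z 0.038
```

The three wheels stand on the tray floor against its wall, with tops at about 3+36 mm and s from 0.140 to 0.152. They are fully inside the tray, and the other items have not moved.

```bash
python3 -c "
from plant import robot
print(robot.finish_job())"
```

```text
the job is handed in; nothing more can be done
None
```

All four wheels were pushed off the board into the tray (one lying flat, three standing on edge against its wall) with the rabbit, glue pot, screwdriver and file unmoved; the job was handed in at about 15 s.

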